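# Lay the tin down and shut the drawer

## Task

The shallow drawer cannot shut because a rectangular steel tin stands on end in it. With your fingertips, gently push the tin over sideways towards the roomier side so that it lies flat on its broad face in the drawer, then push the drawer fully shut and let go. Do not grip or lift the tin or knock the ghee pot and the bowl that stand beside the drawer.

Things in the scene. Friction and masses are not known exactly. Their poses are not given: they have to be found in the camera images.
- unit_mouth (a point): fixed wooden drawer unit on the counter, 260 deep x 360 wide x 100 high. This point: middle of the lower front edge of its body, in the plane of the opening; x points into the unit, y to its left side, z up. Its top board's underside is 88 above the counter: a lying tin passes, a standing one cannot. A spatula (10 thick) lies on top, a tawa and a ladle beyond the sides, out of the way
- drawer (a joint): how far the drawer is pulled out along the unit's -x, in m: 0 is fully shut, 0.21 the stop. It slides easily (about 1.5 N of friction, a little more when moved fast) and stays where it is left. Its front panel is 356 wide, 14 thick and reaches from 6 to 94 above the counter
- drawer_knob (a point): centre of the outer face of the round chrome knob (32 diameter, stands 30 out from the middle of the drawer's front panel), 58 above the counter; moves with the drawer; x axis points along the unit's x (the way to shut)
- drawer_floor (a point): middle of the drawer's inner floor, on its upper face, 22 above the counter; axes as the unit's. The inside is 218 long (x, 112 towards the front and 106 towards the back) and 316 wide (y, 158 either side); the side walls are 6 thick and rise 40 above the floor. Moves with the drawer
- tin: closed rectangular steel tin, 70 (x) x 40 (y) x 120 (z), 0.18 to 0.35 kg, loose. Origin: centre of its bottom end; z runs along its length, up while it stands. It stands on its 70 x 40 end on the drawer floor, its broad faces looking to the drawer's two sides (within about 7 degrees). Tipped about a 70 edge, it lies 40 high and 120 long across the drawer
- ghee_pot: bystander: round closed steel ghee pot with a knobbed lid, 90 diameter, 118 high, on the counter beside the drawer; origin under its centre
- bowl: bystander: green ceramic bowl, 120 diameter, 55 high, on the counter at the other side of the drawer; origin under its centre
Things that resemble listed ones, but are neither listed nor needed, are in the scene too. Leave any green look-alike of the tin alone.

How it is judged:
By the outcome, as a careful person would: the job done as asked, in the order asked, and still so for the second after the job is handed in, with the robot touching nothing.
It also fails if it takes over 48 s, if anything falls off the work surface, if the arm or the gripper's body presses on something with over 40 N, if the wrist force passes 120 N, or if a joint passes its speed limit or range.

## Robot

A 6-joint arm with a two-finger parallel gripper is mounted at the origin on the work surface. World frame = base frame: x ahead of the robot, y to its left, z up, the work surface at z = 0. Lengths are in mm, angles in degrees, forces in N, time in s.
With the tool pointing down it reaches from about 300 to 875 mm from the base axis. Payload 6.4 kg.
Tool frame: the origin (TCP) lies between the finger pads; the fingertips stand 19 mm ahead of it and the grasp point (between the pads) is the TCP; z points along the fingers, y is the direction in which the jaws open and shut (so a half turn about z gives the same grasp; the last joint's range is limited). The gripper opens to 85 mm and grips with 20 to 120 N. Pads are 22 mm wide; open, the fingers measure 114 mm over their backs; the gripper's body (76 mm by 85 mm) begins 54 mm behind the grasp point. The pads swing forward as they close: fully open they stand 13 mm farther back than shut.
Start: joints at [-78.57, 10.359, 92.074, -0, 77.567, -11.82], TCP at [227.001, -528.311, 250.288] pointing down, gripper open.
Joint ranges: [-171.53, 171.53], [-51.25, 118.39], [17.06, 147.69], [-65.23, 245.23], [0, 150.52], [-178.68, 178.68]. Speed limits (degrees/s): [147.25, 147.25, 172.46, 180, 180, 180].

## Interface

Orientations are given as a 3x3 rotation matrix whose columns are the frame's x, y, z axes.
In Python, from rig import robot, get_image, order gives the robot as it stands.
- The arm moves only by the shell command python3 -m inch 'ROWS' [OPENING] [FORCE]. ROWS is JSON, a list of rows, each an object with "dp": the shift along the tool's x, y, z in m, a list of three; "roll": the turn about the tool's z in rad. A call has 1 to 5 rows; each row is the pose to reach, as a shift and turn from the pose commanded when the call began, along the tool's axes at that moment; what a row does not reach only later rows make up. A row lasts 1/12 s, in which the tool goes at most 41.7 mm and 7.16 degrees, less where a joint would pass 70% of its speed; a pose out of reach is approached as far as the arm can. A call with a gripper value outside its range is refused whole. OPENING is the finger opening in m, from 0 to 0.0854, set as the call begins (- or left out, the last holds). The fingers move at their own pace and stop on an object; FORCE is the grip in N (left out, the last holds). Time passes only in rows, so rows that repeat a pose let the fingers close. It gives the time, the measured TCP pose, the force and the opening at its end, in the units of the state.
- robot.state(): the state, without advancing time (a new reading comes with each control period).
- get_image(name): name is "scene" or "top" or "wrist"; returns a dict with "image" (384x512x3 uint8, blue, green, red), "mtx" (3x3 intrinsics, pixels), "D" ([k1, k2, p1, p2, k3] as OpenCV has them; the pictures are not rectified), "xyz" and "orientation" of the camera in the world; the wrist camera has in their place "hand_eye" (4x4, takes a point from camera to tool coordinates, whose origin is the TCP and whose axes are the flange's). Camera axes: x right, y down, z forward; pixel columns grow to the right and rows downward; lengths in mm; the calibration is good to about 2 mm. A picture is of the moment at which its call begins: read the wrist's pose just before it. There is no depth.
- order.sign_off(): hands the job in, once; it reports no verdict.
The state is a dict: "t": time; "joint_pos": joint angles; "qvel": joint speeds; "tau": joint torques, N m; "eef_pos": TCP position; "eef_rot": TCP orientation; "ft_force": force on the tool from outside, world axes, zero at the start; "wrist_torque": the same for the moment, N m; "gripper_width": finger opening in mm.
Only numpy, scipy, OpenCV 4.12 (cv2) and the standard library are available. Lean on these libraries where they do the work, as an engineer would, in place of code of your own. Each camera call takes 0.05 s, during which the arm holds its last target.

## Working session

There is one attempt and no reset: what is moved stays moved. The work goes in short steps, Python scripts to look and compute and a shell command to move; the robot and the scene stay as the last step left them, time stands still between calls to the robot, and variables do not carry over. Pictures are saved under pics/ and viewed, and the job is handed in when it is done.

```bash
ls; mkdir -p pics; python3 - <<'E'
from rig import robot,get_image
import cv2,json
s=robot.state();print(s['t'],s['eef_pos'],s['eef_rot'],s['ft_force'],s['gripper_width'])
for n in ['scene','top','wrist']:
    d=get_image(n);cv2.imwrite(f'pics/{n}0.png',d['image'])
    print(n,{k:(v if not hasattr(v,'tolist') else v.tolist()) for k,v in d.items() if k!='image'})
E
```

```text
pics
0.0 [ 226.89299024 -527.7772794   249.39718421] [[ 9.18798206e-01  3.94727453e-01 -3.06047800e-04]
 [ 3.94727379e-01 -9.18796715e-01  1.70071636e-03]
 [ 3.90123724e-04 -1.68342059e-03 -9.99998507e-01]] [-0.95856201 -0.09838843  0.42848609] 85.83961926034803
scene {'mtx': [[373.1960297954887, 0.0, 257.9399485662779], [0.0, 373.1960297954887, 186.7123069077949], [0.0, 0.0, 1.0]], 'D': [-0.01089072178791777, 0.0, 0.0, 0.0, 0.0], 'xyz': [1286.2558443246494, -9.133151234020223, 890.5717534355631], 'orientation': [[0.03905699608044647, 0.7602794501808086, -0.6484209348023395], [0.9991145112761938, -0.019553668038836187, 0.03725382428099839], [0.0156443093329331, -0.6493017878452165, -0.760369938836683]]}
top {'mtx': [[405.82327330379684, 0.0, 256.1253216733565], [0.0, 405.82327330379684, 185.8396503989018], [0.0, 0.0, 1.0]], 'D': [0.030058331219599062, 0.0, 0.0, 0.0, 0.0], 'xyz': [383.48349384106314, 43.75798672982765, 1054.1855890531765], 'orientation': [[-0.08967543803817413, -0.9756418461269507, 0.200203156565167], [-0.9959680009842709, 0.08834147253120025, -0.015605295460656766], [-0.002461062383769573, -0.20079534934109988, -0.9796301194098356]]}
wrist {'mtx': [[274.8294111149371, 0.0, 256.20521240967156], [0.0, 274.8294111149371, 191.48136586458074], [0.0, 0.0, 1.0]], 'D': [-0.051248830233089515, 0.0, 0.0, 0.0, 0.0], 'hand_eye': [[0.0005690057288352395, -0.9518107446133411, -0.3066854784157165, 78.81170874136852], [0.9999995388324552, 0.00030431184736633545, 0.0009108947115300235, -0.6004794639578037], [-0.0007736713491486503, -0.3066858552866367, 0.9518104788243018, -123.51429263020248], [0.0, 0.0, 0.0, 1.0]]}
```

View pics/scene0.png

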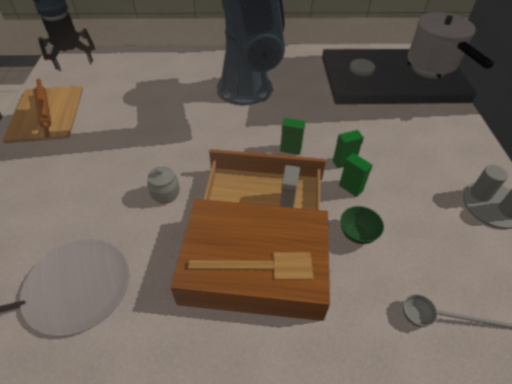

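View pics/top0.png

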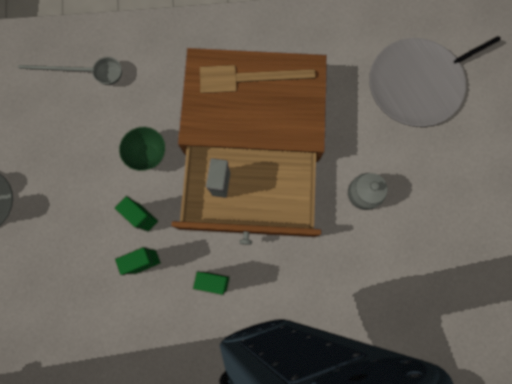

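View pics/wrist0.png

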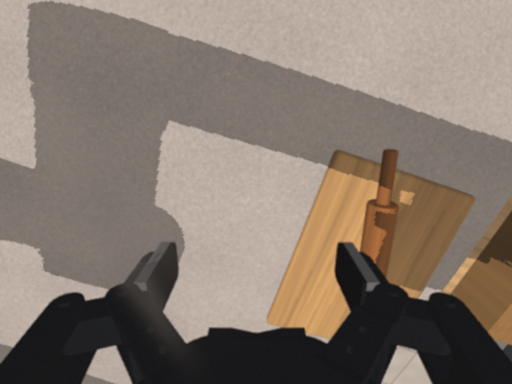

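The top view shows the drawer opening towards the robot. The grey tin is at (217,177), left of the middle, so the roomier side is image right (world −y). Tin candidates: grey (217,177), and green look-alikes at (137,213), (137,261) and (211,282). The description says steel, so I choose the grey one. The bowl is at (142,148), the pot at (369,190) and the knob at (247,238).

```bash
cat > h.py <<'E'
import numpy as np,cv2
from rig import robot,get_image
def ray(d,uv):
    p=cv2.undistortPoints(np.array([[uv]],float),d['mtx'],d['D'])[0,0] if not isinstance(d['mtx'],list) else cv2.undistortPoints(np.array([[uv]],float),np.array(d['mtx']),np.array(d['D']))[0,0]
    v=np.array([p[0],p[1],1.])
    return np.array(d['xyz']),np.array(d['orientation'])@v
def onz(d,uv,z):
    o,v=ray(d,uv);return (o+v*(z-o[2])/v[2])[:2].round(1)
def proj(d,P):
    R=np.array(d['orientation']);t=np.array(d['xyz'])
    c=R.T@(np.array(P,float)-t)
    q,_=cv2.projectPoints(c.reshape(1,3),np.zeros(3),np.zeros(3),np.array(d['mtx']),np.array(d['D']));return q.ravel().round(1)
E
python3 - <<'E'
from h import *
d=get_image('top');im=d['image']
c=cv2.resize(im[130:255,165:335],None,fx=4.7,fy=4.7,interpolation=cv2.INTER_CUBIC);cv2.imwrite('pics/topc.png',c)
d=get_image('scene');im=d['image']
c=cv2.resize(im[135:225,190:340],None,fx=5,fy=5,interpolation=cv2.INTER_CUBIC);cv2.imwrite('pics/scc.png',c)
E
```

```text
(no output)
```

View pics/topc.png

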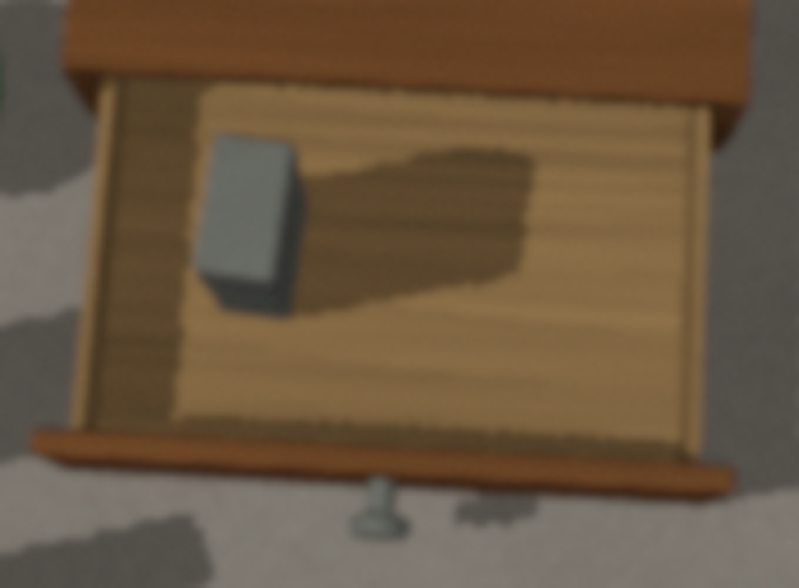

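View pics/scc.png

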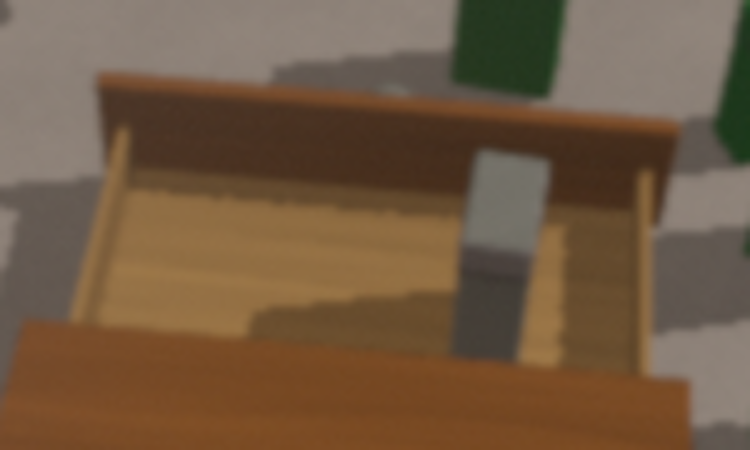

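```bash
python3 - <<'E'
from h import *
d=get_image('top');s=get_image('scene')
f=lambda p:((p[0]+.5)/4.7+164.5,(p[1]+.5)/4.7+129.5)
g=lambda p:((p[0]+.5)/5+189.5,(p[1]+.5)/5+134.5)
for n,p,z in [('tin',(217,135),142),('tin',(295,147),142),('tin',(270,282),142),('tin',(195,272),142),('panelL inner',(34,430),94),('panelR inner',(735,467),94),('unitL',(65,70),100),('unitR',(747,105),100),('knob',(378,538),58),('wallL',(115,80),62),('wallL',(78,428),62),('wallR',(712,110),62),('wallR',(702,452),62)]:
    print(n,onz(d,f(p),z))
for n,p,z in [('tin',(478,150),142),('tin',(550,160),142),('tin',(530,255),142),('tin',(463,243),142),('panelL outer',(98,73),94),('panelR',(682,122),94),('wallL',(125,128),62),('wallR',(645,172),62)]:
    print('scene',n,onz(s,g(p),z))
print('bowl',onz(d,(142,148),40),'pot',onz(d,(369,190),60),'greens',[onz(d,p,60) for p in[(137,213),(137,261),(211,282)]])
E
```

```text
tin [644.5 128.4]
tin [634.9  90.5]
tin [568.2 107.7]
tin [576.4 143.8]
panelL inner [512.8 235.1]
panelR inner [ 462.4 -114.7]
unitL [698.6 208.8]
unitR [ 647.7 -142.7]
knob [445.5  67.7]
wallL [703.1 188.7]
wallL [516.  218.6]
wallR [ 657.1 -131. ]
wallR [ 474.3 -103.9]
scene tin [569.  106.6]
scene tin [577.6 145.9]
scene tin [646.6 127.5]
scene tin [637.3  92.6]
scene panelL outer [ 452.2 -113.5]
scene panelR [502.6 239.1]
scene wallL [468.2 -98.7]
scene wallR [513.3 219.5]
bowl [717.3 313.6] pot [ 550.8 -250.8] greens [array([545.1, 326.1]), array([428.9, 329.5]), array([363.6, 155.9])]
```

```bash
python3 -m inch '[{"dp":[0.032,-0.024,0],"roll":0.125},{"dp":[0.064,-0.048,0],"roll":0.25},{"dp":[0.095,-0.073,0],"roll":0.375},{"dp":[0.127,-0.098,0],"roll":0.5},{"dp":[0.159,-0.122,0],"roll":0.62}]' 0 20; cat >> h.py <<'E'
def togo(x,y,z):
    s=robot.state();R=np.array(s['eef_rot']);p=np.array(s['eef_pos'])
    print('t',s['t'],'p',p.round(1),'yaw',np.degrees(np.arctan2(R[1,0],R[0,0])).round(2),'tool d',(R.T@(np.array([x,y,z])-p)).round(1),'F',np.array(s['ft_force']).round(2),'w',s['gripper_width'])
E
python3 -c "
from h import *
togo(620.4,176,250)"
```

```text
t: 0.77
eef_pos: [324.0, -354.3, 250.3]
eef_rot: [[0.978, -0.211, 0.0], [-0.211, -0.978, -0.0], [0.0, -0.0, -1.0]]
ft_force: [1.4, -0.4, 0.2]
gripper_width: 25.5
t 0.7667 p [ 324.  -354.3  250.3] yaw -12.16 tool d [ 1.781e+02 -5.808e+02  3.000e-01] F [ 1.36 -0.43  0.23] w 25.482402717902573
```

```bash
python3 -m inch '[{"dp":[0.012,-0.038,0],"roll":0.02},{"dp":[0.024,-0.076,0],"roll":0.02},{"dp":[0.036,-0.114,0],"roll":0.02},{"dp":[0.048,-0.152,0],"roll":0.02},{"dp":[0.06,-0.19,0],"roll":0.02}]' >/dev/null;  python3 -m inch '[{"dp":[0.012,-0.038,0],"roll":0},{"dp":[0.024,-0.076,0],"roll":0},{"dp":[0.036,-0.114,0],"roll":0},{"dp":[0.048,-0.152,0],"roll":0},{"dp":[0.06,-0.19,0],"roll":0}]' >/dev/null
python3 -c "
from h import *
togo(620.4,176,250)"
```

```text
t 1.6 p [522.8  -8.4 250.6] yaw -12.91 tool d [  53.9 -201.6    0.6] F [ 0.39 -0.21  1.49] w 0.17999474927316145
```

```bash
python3 -m inch '[{"dp":[0.010,-0.038,0],"roll":0},{"dp":[0.020,-0.076,0],"roll":0},{"dp":[0.030,-0.114,0],"roll":0},{"dp":[0.040,-0.152,0],"roll":0},{"dp":[0.050,-0.19,0],"roll":0}]' >/dev/null;  python3 -m inch '[{"dp":[0.003,-0.012,0.02],"roll":0},{"dp":[0.003,-0.012,0.02],"roll":0},{"dp":[0.003,-0.012,0.02],"roll":0}]' >/dev/null
python3 - <<'E'
from h import *
togo(620.4,176,141)
for n in ['wrist','top']:
    cv2.imwrite(f'pics/{n}2.png',get_image(n)['image'])
E
```

```text
t 2.2667 p [617.9 175.1 228.5] yaw -12.82 tool d [ 2.6 -1.5 87.5] F [-0.12  0.37 -0.17] w -0.1780840220681
```

View pics/wrist2.png

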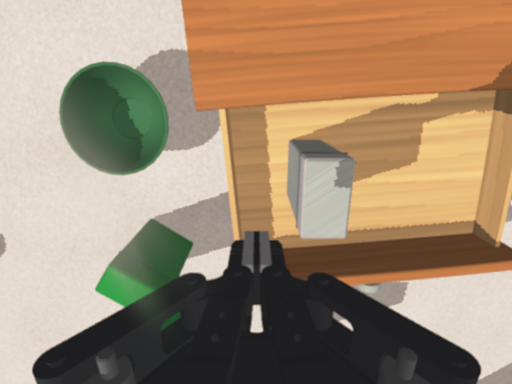

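View pics/top2.png

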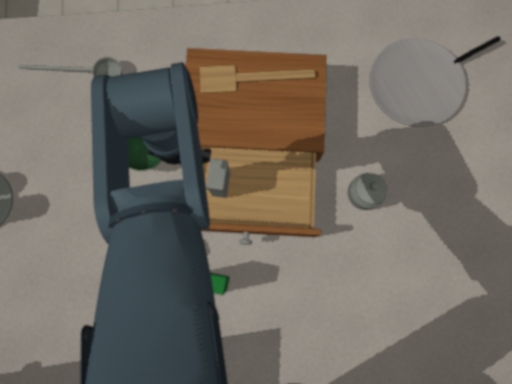

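The wrist view shows the steel tin's top face at about (300–353, 152–237), to the right of the closed fingers, with the bowl and a green block to the left. I'll cross-check the tin's position from this view.

```bash
python3 - <<'E'
from h import *
s=robot.state();d=get_image('wrist')
T=np.eye(4);T[:3,:3]=s['eef_rot'];T[:3,3]=s['eef_pos'];C=T@np.array(d['hand_eye'])
d['xyz']=C[:3,3];d['orientation']=C[:3,:3]
P=[onz(d,p,142) for p in[(300,152),(353,157),(346,237),(301,237)]];print(P,np.mean(P,0))
R=np.array(s['eef_rot']);print([(R.T@(np.append(p,142)-s['eef_pos'])).round(1) for p in P])
E
```

```text
[array([652.5, 131.5]), array([639.4,  91.5]), array([571.2, 105.6]), array([580.1, 143.5])] [610.8   118.025]
[array([42.4, 33.6, 88.6]), array([38.6, 75.5, 88.6]), array([-31. ,  77. ,  88.6]), array([-30.8,  38.1,  88.6])]
```

```bash
python3 -m inch '[{"dp":[0.002,0,0.03],"roll":0},{"dp":[0.002,0,0.06],"roll":0},{"dp":[0.002,0,0.087],"roll":0},{"dp":[0.002,0,0.087],"roll":0},{"dp":[0.002,0,0.087],"roll":0}]'
python3 -m inch '[{"dp":[0,0.003,0],"roll":0},{"dp":[0,0.006,0],"roll":0},{"dp":[0,0.009,0],"roll":0},{"dp":[0,0.012,0],"roll":0},{"dp":[0,0.015,0],"roll":0}]'
```

```text
t: 2.83
eef_pos: [620.1, 172.9, 143.0]
eef_rot: [[0.974, -0.225, -0.002], [-0.225, -0.974, -0.0], [-0.002, 0.001, -1.0]]
ft_force: [-0.9, 0.5, -0.2]
gripper_width: 0.1
t: 3.25
eef_pos: [618.0, 159.1, 144.5]
eef_rot: [[0.975, -0.224, 0.002], [-0.224, -0.975, 0.0], [0.002, -0.0, -1.0]]
ft_force: [0.1, 0.3, 0.1]
gripper_width: 0.2
```

```bash
python3 -m inch '[{"dp":[0,0.002,0.002],"roll":0},{"dp":[0,0.004,0.002],"roll":0},{"dp":[0,0.006,0.002],"roll":0},{"dp":[0,0.008,0.002],"roll":0},{"dp":[0,0.01,0.002],"roll":0}]'
python3 -m inch '[{"dp":[0,0.002,0],"roll":0},{"dp":[0,0.004,0],"roll":0},{"dp":[0,0.006,0],"roll":0},{"dp":[0,0.008,0],"roll":0},{"dp":[0,0.01,0],"roll":0}]'
python3 - <<'E'
from h import *
togo(0,0,0)
for n in ['wrist','scene']:
    cv2.imwrite(f'pics/{n}3.png',get_image(n)['image'])
E
```

```text
t: 3.67
eef_pos: [615.2, 149.7, 141.2]
eef_rot: [[0.975, -0.224, -0.0], [-0.224, -0.975, 0.0], [-0.0, -0.0, -1.0]]
ft_force: [0.3, 0.4, 0.2]
gripper_width: -0.3
t: 4.08
eef_pos: [613.0, 139.8, 141.3]
eef_rot: [[0.975, -0.224, 0.0], [-0.224, -0.975, 0.0], [0.0, -0.0, -1.0]]
ft_force: [0.0, -0.1, -0.4]
gripper_width: -0.0
t 4.0833 p [613.  139.8 141.3] yaw -12.92 tool d [-566.2  273.4  141.3] F [ 0.05 -0.1  -0.41] w -0.045747615706627956
```

View pics/wrist3.png

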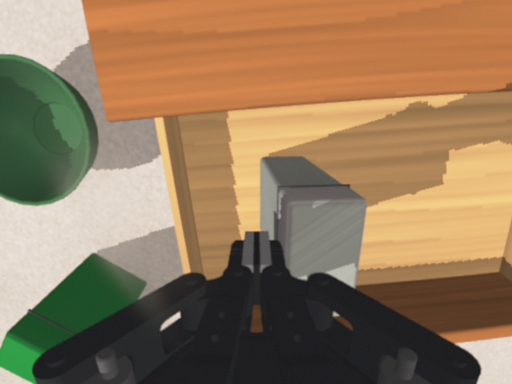

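View pics/scene3.png

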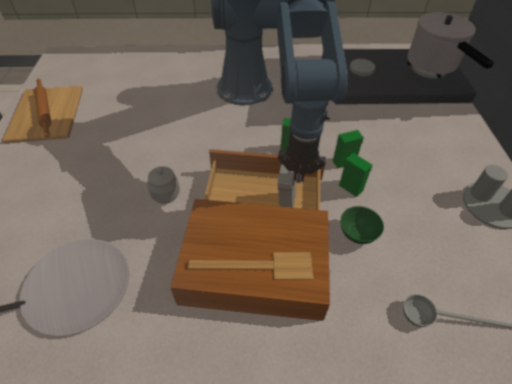

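```bash
python3 -m inch '[{"dp":[0,0.002,0],"roll":0},{"dp":[0,0.004,0],"roll":0},{"dp":[0,0.006,0],"roll":0},{"dp":[0,0.008,0],"roll":0},{"dp":[0,0.01,0],"roll":0}]'
python3 -m inch '[{"dp":[0,0.002,0],"roll":0},{"dp":[0,0.004,0],"roll":0},{"dp":[0,0.006,0],"roll":0},{"dp":[0,0.008,0],"roll":0},{"dp":[0,0.01,0],"roll":0}]'
python3 - <<'E'
from h import *
for n in ['wrist']:
    cv2.imwrite(f'pics/{n}4.png',get_image(n)['image'])
E
```

```text
t: 4.6
eef_pos: [610.7, 130.0, 141.3]
eef_rot: [[0.975, -0.224, -0.0], [-0.224, -0.975, -0.0], [-0.0, 0.0, -1.0]]
ft_force: [-0.4, -0.5, 0.4]
gripper_width: -0.0
t: 5.02
eef_pos: [608.5, 120.3, 141.3]
eef_rot: [[0.975, -0.224, -0.0], [-0.224, -0.975, -0.0], [-0.0, 0.0, -1.0]]
ft_force: [-0.2, 0.4, -0.5]
gripper_width: -0.5
```

View pics/wrist4.png

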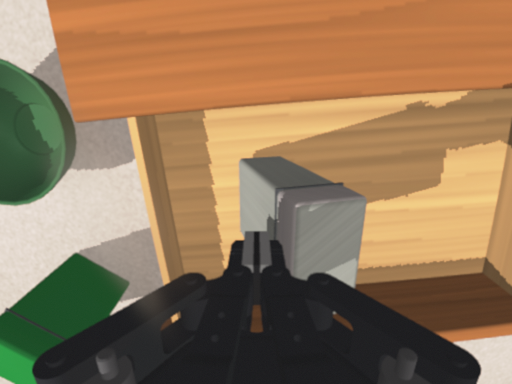

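```bash
python3 -m inch '[{"dp":[0,0.002,0],"roll":0},{"dp":[0,0.004,0],"roll":0},{"dp":[0,0.006,0],"roll":0},{"dp":[0,0.008,0],"roll":0},{"dp":[0,0.01,0],"roll":0}]'
python3 -m inch '[{"dp":[0,0.002,0],"roll":0},{"dp":[0,0.004,0],"roll":0},{"dp":[0,0.006,0],"roll":0},{"dp":[0,0.008,0],"roll":0},{"dp":[0,0.01,0],"roll":0}]'
python3 - <<'E'
from h import *
for n in ['wrist']:
    cv2.imwrite(f'pics/{n}5.png',get_image(n)['image'])
E
```

```text
t: 5.48
eef_pos: [606.3, 110.6, 141.3]
eef_rot: [[0.975, -0.224, 0.0], [-0.224, -0.975, -0.0], [0.0, 0.0, -1.0]]
ft_force: [-0.1, -1.2, 0.6]
gripper_width: -0.0
t: 5.9
eef_pos: [604.0, 100.8, 141.3]
eef_rot: [[0.975, -0.224, 0.0], [-0.224, -0.975, -0.0], [0.0, -0.0, -1.0]]
ft_force: [0.2, -0.2, 0.9]
gripper_width: -0.1
```

View pics/wrist5.png

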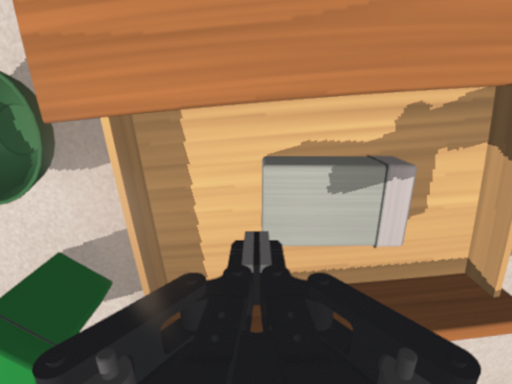

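```bash
python3 -m inch '[{"dp":[0,-0.005,-0.02],"roll":0},{"dp":[0,-0.005,-0.05],"roll":0},{"dp":[0,-0.005,-0.09],"roll":0},{"dp":[0,-0.005,-0.12],"roll":0},{"dp":[0,-0.005,-0.12],"roll":0}]'
python3 - <<'E'
from h import *
togo(419,70,250)
s=robot.state()
d=get_image('wrist');cv2.imwrite('pics/w6.png',d['image']);
d=get_image('top');im=d['image']
m=cv2.inRange(cv2.cvtColor(im,cv2.COLOR_BGR2HSV),(45,80,30),(80,255,255))
import sys
for c in cv2.findContours(m,0,2)[0]:
    if cv2.contourArea(c)>100:
        q=cv2.approxPolyDP(c,2,True)[:,0]; print([(tuple(p),onz(d,p+0.,110).tolist()) for p in q])
d=get_image('scene');cv2.imwrite('pics/s6.png',cv2.resize(d['image'][90:270,150:400],None,fx=3,fy=3))
E
```

```text
t: 6.37
eef_pos: [608.8, 106.0, 269.8]
eef_rot: [[0.975, -0.223, 0.013], [-0.223, -0.975, -0.0], [0.013, -0.003, -1.0]]
ft_force: [1.0, -0.4, 0.3]
gripper_width: 0.0
t 6.3667 p [608.8 106.  269.8] yaw -12.91 tool d [-177.2   77.5   17.3] F [ 0.99 -0.37  0.25] w 0.03328351065873529
[((np.int32(143), np.int32(247)), [457.0, 300.6]), ((np.int32(116), np.int32(259)), [435.5, 362.5]), ((np.int32(120), np.int32(273)), [403.4, 354.1]), ((np.int32(140), np.int32(270)), [405.9, 308.9]), ((np.int32(145), np.int32(252)), [445.2, 296.4])]
[((np.int32(125), np.int32(197)), [577.6, 338.8]), ((np.int32(115), np.int32(208)), [553.5, 362.7]), ((np.int32(134), np.int32(225)), [509.5, 319.7]), ((np.int32(133), np.int32(204)), [559.2, 320.6])]
[((np.int32(134), np.int32(130)), [741.7, 312.7]), ((np.int32(126), np.int32(135)), [730.6, 332.4]), ((np.int32(121), np.int32(144)), [708.8, 345.0]), ((np.int32(121), np.int32(155)), [681.2, 345.7]), ((np.int32(132), np.int32(167)), [649.1, 320.4])]
```

View pics/w6.png

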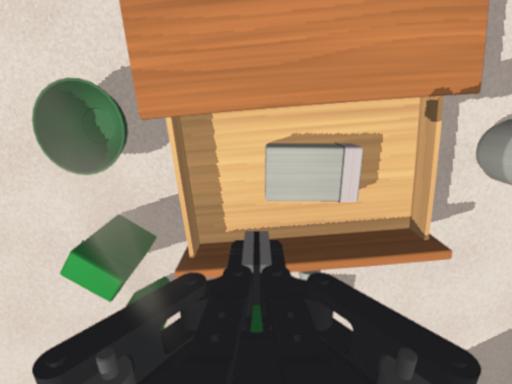

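View pics/s6.png

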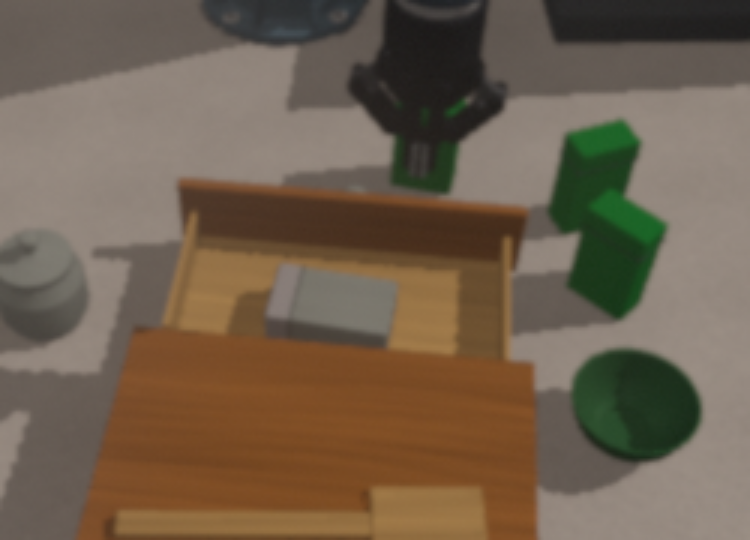

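The tin now lies flat on its broad face in the drawer, at (265–360, 145–202) in the wrist view, clear of the walls. Next I need the clearance to the green block near the knob.

```bash
python3 - <<'E'
from h import *
d=get_image('top');im=cv2.imread('pics/top0.png')
c=cv2.resize(im[225:310,170:280],None,fx=7,fy=7,interpolation=cv2.INTER_CUBIC);cv2.imwrite('pics/g.png',c)
for p in [(196,271),(229,275),(226,294),(193,290)]: print(p,onz(d,p,110),onz(d,p,0))
E
```

```text
(196, 271) [391.9 182.6] [392.9 198.8]
(229, 275) [376.3 108.6] [375.4 116.1]
(226, 294) [335.4 118.4] [329.8 127.1]
(193, 290) [350.8 191.7] [347. 209.]
```

View pics/g.png

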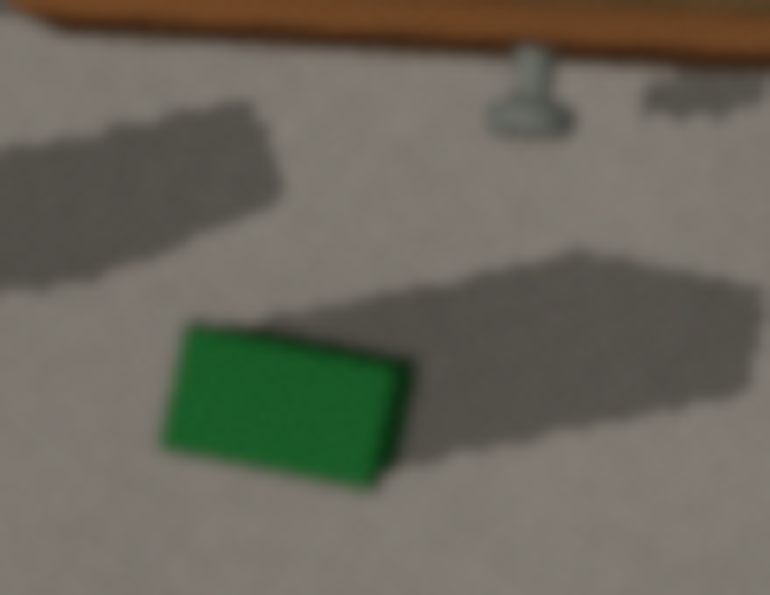

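```bash
python3 -m inch '[{"dp":[-0.034,0.015,0],"roll":-0.02},{"dp":[-0.068,0.031,0],"roll":-0.04},{"dp":[-0.104,0.048,0],"roll":-0.078},{"dp":[-0.138,0.064,0],"roll":-0.078},{"dp":[-0.171,0.080,0.017],"roll":-0.078}]'
python3 -m inch '[{"dp":[0,0,0],"roll":0},{"dp":[0,0,0],"roll":0}]' >/dev/null
python3 - <<'E'
from h import *
togo(424,66,67)
s=robot.state();d=get_image('wrist');cv2.imwrite('pics/w7.png',d['image'])
d=get_image('top');cv2.imwrite('pics/t7.png',d['image'])
E
```

```text
t: 6.98
eef_pos: [419.6, 65.9, 244.6]
eef_rot: [[0.989, -0.146, 0.001], [-0.146, -0.989, -0.0], [0.001, -0.0, -1.0]]
ft_force: [1.3, 0.0, 1.2]
gripper_width: -0.3
t 7.15 p [417.1  66.4 241.2] yaw -8.49 tool d [  7.9  -0.7 174.1] F [ 0.96 -0.57  0.37] w 0.05648295478008447
```

View pics/w7.png

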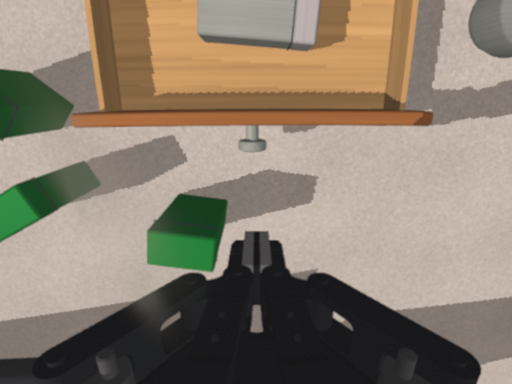

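View pics/t7.png

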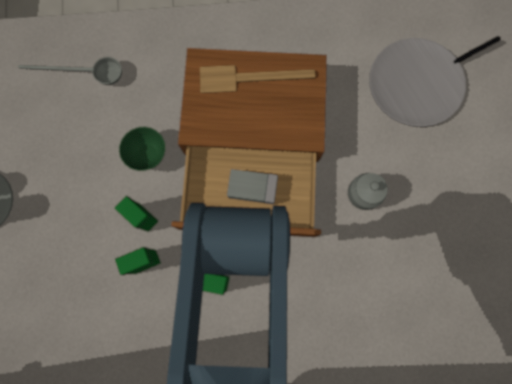

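```bash
python3 - <<'E'
from h import *
s=robot.state();d=get_image('wrist')
T=np.eye(4);T[:3,:3]=s['eef_rot'];T[:3,3]=s['eef_pos'];C=T@np.array(d['hand_eye'])
d['xyz']=C[:3,3];d['orientation']=C[:3,:3]
R=T[:3,:3]
for p,z in [((252,150),58),((238,146),58),((266,146),58),((228,200),0),((222,232),100),((222,232),120),((215,270),120),((160,232),120)]:
    w=np.append(onz(d,p,z),z);print(p,z,w,(R.T@(w-s['eef_pos'])).round(1))
E
```

```text
(252, 150) 58 [449.8  67.1  58. ] [ 28.   -5.2 186.2]
(238, 146) 58 [456.6  82.   58. ] [ 32.6 -20.9 186.2]
(266, 146) 58 [452.   50.8  58. ] [ 32.6  10.6 186.2]
(228, 200) 0 [375.3 113.8   0. ] [-52.6 -40.4 244.2]
(222, 232) 100 [373.8 110.8 100. ] [-53.6 -37.2 144.2]
(222, 232) 120 [383.2 106.6 120. ] [-43.6 -34.5 124.2]
(215, 270) 120 [340.9 122.1 120. ] [-87.8 -43.6 124.2]
(160, 232) 120 [392.1 168.3 120. ] [-43.9 -96.8 124.2]
```

```bash
python3 -m inch '[{"dp":[0.008,-0.002,0.035],"roll":0},{"dp":[0.008,-0.002,0.07],"roll":0},{"dp":[0.008,-0.002,0.105],"roll":0},{"dp":[0.008,-0.002,0.14],"roll":0},{"dp":[0.008,-0.002,0.174],"roll":0}]'
python3 -m inch '[{"dp":[0,0,0],"roll":0},{"dp":[0.003,0,0],"roll":0},{"dp":[0.006,0,0],"roll":0},{"dp":[0.009,0,0],"roll":0},{"dp":[0.012,0,0],"roll":0}]'
python3 -m inch '[{"dp":[0.004,0,0],"roll":0},{"dp":[0.008,0,0],"roll":0},{"dp":[0.012,0,0],"roll":0},{"dp":[0.016,0,0],"roll":0},{"dp":[0.020,0,0],"roll":0}]'
python3 - <<'E'
from h import *
cv2.imwrite('pics/w8.png',get_image('wrist')['image'])
E
```

```text
t: 7.72
eef_pos: [430.8, 67.0, 69.1]
eef_rot: [[0.989, -0.147, 0.002], [-0.147, -0.989, -0.0], [0.002, -0.0, -1.0]]
ft_force: [0.4, -0.5, 0.3]
gripper_width: 0.2
t: 8.13
eef_pos: [442.8, 65.1, 72.4]
eef_rot: [[0.989, -0.147, 0.004], [-0.147, -0.989, -0.0], [0.004, -0.0, -1.0]]
ft_force: [-2.3, 0.4, 1.8]
gripper_width: -0.0
t: 8.55
eef_pos: [461.1, 62.2, 70.6]
eef_rot: [[0.989, -0.147, 0.001], [-0.147, -0.989, -0.0], [0.001, -0.0, -1.0]]
ft_force: [-2.3, 1.1, 0.8]
gripper_width: -0.2
```

View pics/w8.png

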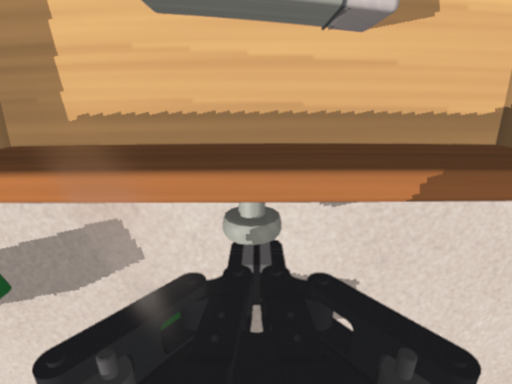

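```bash
python3 -m inch '[{"dp":[0.005,0,0.003],"roll":0},{"dp":[0.011,0,0.003],"roll":0},{"dp":[0.017,0,0.003],"roll":0},{"dp":[0.023,0,0.003],"roll":0},{"dp":[0.029,0,0.003],"roll":0}]'
python3 -m inch '[{"dp":[0.006,0,0],"roll":0},{"dp":[0.012,0,0],"roll":0},{"dp":[0.018,0,0],"roll":0},{"dp":[0.024,0,0],"roll":0},{"dp":[0.030,0,0],"roll":0}]'
python3 -m inch '[{"dp":[0.006,0,0],"roll":0},{"dp":[0.012,0,0],"roll":0},{"dp":[0.018,0,0],"roll":0},{"dp":[0.024,0,0],"roll":0},{"dp":[0.030,0,0],"roll":0}]'
python3 - <<'E'
from h import *
cv2.imwrite('pics/w9.png',get_image('wrist')['image'])
cv2.imwrite('pics/s9.png',get_image('scene')['image'])
E
```

```text
t: 9.02
eef_pos: [489.5, 57.9, 66.9]
eef_rot: [[0.989, -0.147, -0.001], [-0.147, -0.989, 0.0], [-0.001, 0.0, -1.0]]
ft_force: [-2.1, 1.1, -2.1]
gripper_width: -0.3
t: 9.43
eef_pos: [519.4, 53.5, 67.3]
eef_rot: [[0.989, -0.147, -0.0], [-0.147, -0.989, 0.0], [-0.0, 0.0, -1.0]]
ft_force: [-1.7, -0.1, -1.9]
gripper_width: 0.2
t: 9.85
eef_pos: [549.1, 49.2, 67.3]
eef_rot: [[0.989, -0.147, 0.0], [-0.147, -0.989, 0.0], [0.0, -0.0, -1.0]]
ft_force: [-2.3, 1.0, -1.2]
gripper_width: -0.0
```

View pics/w9.png

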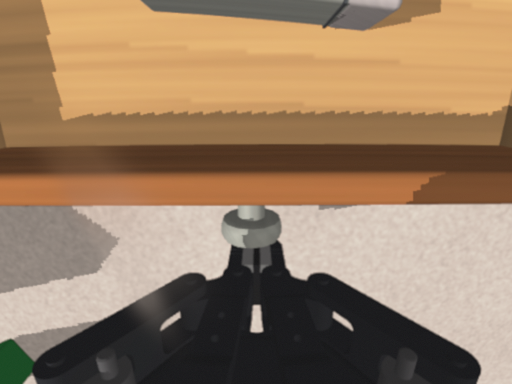

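View pics/s9.png

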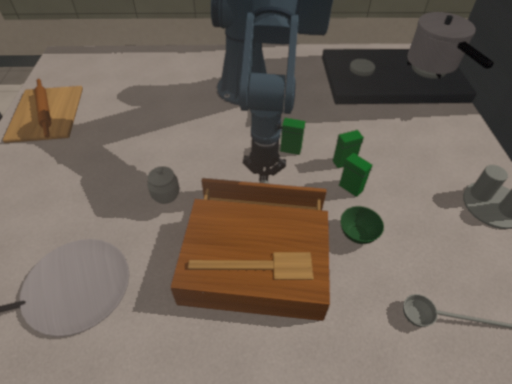

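```bash

python3 -m inch '[{"dp":[0.006,0,0],"roll":0},{"dp":[0.012,0,0],"roll":0},{"dp":[0.018,0,0],"roll":0},{"dp":[0.024,0,0],"roll":0},{"dp":[0.030,0,0],"roll":0}]'
python3 -m inch '[{"dp":[0.005,0,0],"roll":0},{"dp":[0.01,0,0],"roll":0},{"dp":[0.015,0,0],"roll":0},{"dp":[0.02,0,0],"roll":0},{"dp":[0.024,0,0],"roll":0}]'
python3 -m inch '[{"dp":[0.002,0,0],"roll":0},{"dp":[0.004,0,0],"roll":0},{"dp":[0.006,0,0],"roll":0},{"dp":[0.008,0,0],"roll":0},{"dp":[0.010,0,0],"roll":0}]'
```

```text
t: 10.37
eef_pos: [578.9, 44.8, 67.4]
eef_rot: [[0.989, -0.147, 0.0], [-0.147, -0.989, 0.0], [0.0, -0.0, -1.0]]
ft_force: [-2.3, 0.5, 0.5]
gripper_width: 0.4
t: 10.78
eef_pos: [602.6, 41.1, 67.3]
eef_rot: [[0.989, -0.147, 0.0], [-0.147, -0.989, -0.0], [0.0, 0.0, -1.0]]
ft_force: [-1.6, 1.0, -0.5]
gripper_width: 0.1
t: 11.2
eef_pos: [611.9, 39.7, 67.3]
eef_rot: [[0.989, -0.147, -0.0], [-0.147, -0.989, -0.0], [-0.0, 0.0, -1.0]]
ft_force: [-1.1, 0.1, 1.1]
gripper_width: 0.3
```

```bash

python3 -m inch '[{"dp":[0.001,0,0],"roll":0},{"dp":[0.002,0,0],"roll":0},{"dp":[0.003,0,0],"roll":0},{"dp":[0.004,0,0],"roll":0},{"dp":[0.005,0,0],"roll":0}]' | grep -E 'eef_pos|force'
python3 -m inch '[{"dp":[0.001,0,0],"roll":0},{"dp":[0.002,0,0],"roll":0},{"dp":[0.003,0,0],"roll":0}]' | grep -E 'eef_pos|force'
python3 -m inch '[{"dp":[0.001,0,0],"roll":0},{"dp":[0.002,0,0],"roll":0}]' | grep -E 'eef_pos|force'
```

```text
eef_pos: [616.8, 38.9, 67.3]
ft_force: [-1.0, -0.6, 1.1]
eef_pos: [619.4, 38.6, 67.2]
ft_force: [-5.5, -0.1, 5.4]
eef_pos: [619.5, 38.7, 67.0]
ft_force: [-14.4, 1.2, 9.3]
```

```bash

python3 -m inch '[{"dp":[0.001,0,0],"roll":0},{"dp":[0.001,0,0],"roll":0}]' | grep -E 'eef_pos|force'
python3 -m inch '[{"dp":[-0.003,0,0],"roll":0},{"dp":[-0.008,0,0],"roll":0},{"dp":[-0.015,0,0],"roll":0},{"dp":[-0.04,0,0],"roll":0},{"dp":[-0.07,0,0],"roll":0}]' | grep -E 'eef_pos|force'
python3 -m inch '[{"dp":[-0.02,0,-0.02],"roll":0},{"dp":[-0.02,0,-0.06],"roll":0},{"dp":[-0.02,0,-0.1],"roll":0},{"dp":[-0.02,0,-0.14],"roll":0},{"dp":[-0.02,0,-0.14],"roll":0}]' | grep -E 'eef_pos|force'
python3 - <<'E'
from h import *
cv2.imwrite('pics/w10.png',get_image('wrist')['image'])
d=get_image('top');cv2.imwrite('pics/t10.png',cv2.resize(d['image'][30:250,90:420],None,fx=2.4,fy=2.4))
cv2.imwrite('pics/s10.png',get_image('scene')['image'])
E
```

```text
eef_pos: [619.5, 38.8, 66.8]
ft_force: [-14.8, 1.0, 10.2]
eef_pos: [554.2, 48.1, 67.7]
ft_force: [-0.6, 0.4, 0.1]
eef_pos: [538.4, 51.0, 216.5]
ft_force: [1.1, -1.0, 0.2]
```

View pics/w10.png

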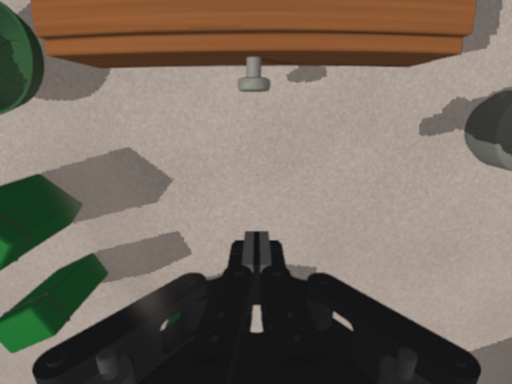

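View pics/t10.png

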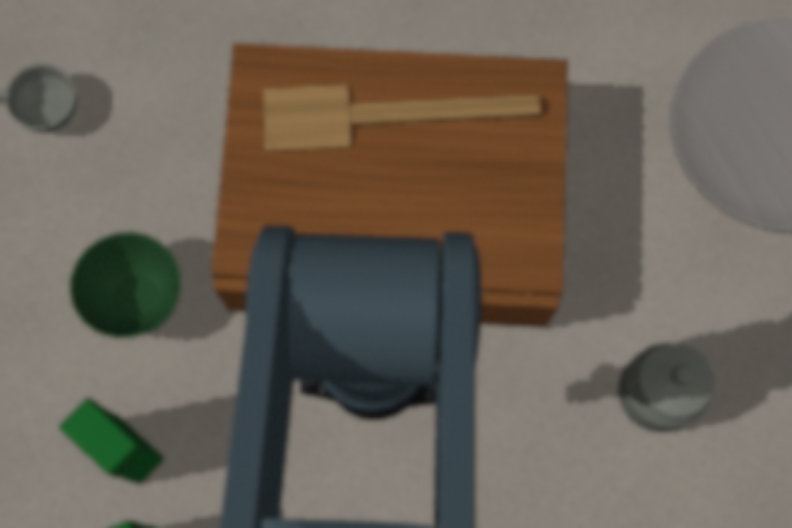

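View pics/s10.png

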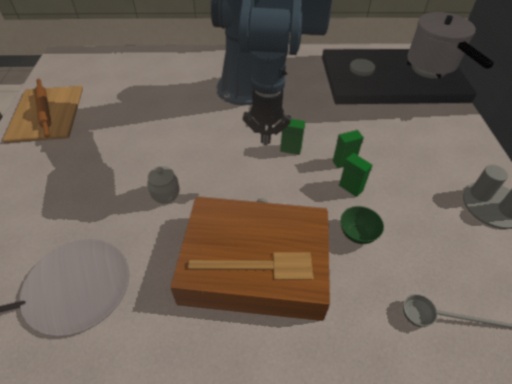

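The drawer is flush with the unit: the knob stands out at (253,80) in the wrist view and the panel edge lies against the body. It stopped hard at the position predicted for shut. The pot, bowl and green blocks are where they were, and the arm is clear.

```bash
python3 -c "
from rig import order,robot
print(robot.state()['t'],order.sign_off())"
```

```text
the job is handed in; nothing more can be done
13.1833 None
```

I tipped the steel tin over towards the roomier side (world −y) with the closed fingertips, near its top, without gripping or lifting it. It came down flat on its broad face, clear of the drawer walls. I then pushed the knob until the drawer stopped, backed off and raised the arm, and handed in at 13.2 s.

**Drawer:** the push stalled at about 15 N. The knob face was then about 44 mm in front of the unit's opening, as a shut drawer should give, and the last wrist view showed the front panel against the body.

**Tin and bystanders:** I last saw the tin lying flat when the drawer was partly in, because it is out of sight once shut. In the last pictures the pot, the bowl and the green look-alikes stood where they began, and the robot touched nothing. No check failed or disagreed.

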